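# Prop open the pump-test case on the repair bench

## Robot

A 6-joint arm with a two-finger parallel gripper is mounted at the origin on the work surface. World frame = base frame: x ahead of the robot, y to its left, z up, the work surface at z = 0. Lengths are in m, angles in rad, forces in N, time in s.
With the tool pointing down it reaches from about 0.3 to 0.875 m from the base axis. Payload 4.2 kg.
Tool frame: the origin (TCP) lies between the finger pads; the fingertips stand 14 mm ahead of it and the grasp point (between the pads) lies 5 mm behind it; z points along the fingers, y is the line along which they close (so a half turn about z gives the same grasp; the last joint's range is limited). The gripper opens to 85 mm and grips with 20 to 120 N. Pads are 22 mm wide; open, the fingers measure 114 mm over their backs; the gripper's body (76 mm by 85 mm) begins 54 mm behind the grasp point. The pads swing forward as they close: fully open they stand 13 mm farther back than shut.
Start: joints at [1.28, 0.32, 1.565, -0, 1.257, -0.02], TCP at [0.154, 0.554, 0.213] pointing down, gripper open.
Joint ranges: [-3.11, 3.11], [-0.84, 2.01], [0.21, 2.61], [-1.34, 4.49], [0.05, 2.63], [-2.56, 2.56]. Speed limits (rad/s): [2.57, 2.57, 3.14, 3.14, 3.14, 3.14].

## Interface

Orientations are given as a 3x3 rotation matrix whose columns are the frame's x, y, z axes.
In Python, from bench import robot gives the robot as it stands.
- The arm moves only by the tool carry_out, never from a script. Its argument "targets" is a list of rows, each a list of 3 entries, a list of its own where there are three numbers: the opening, from 0 (shut) to 1 (fully open), then the shift along the tool's x, y, z as a fraction of full scale, then the turn about the tool's z as a fraction of full scale. A call has 1 to 5 rows; each row shifts and turns the commanded pose from where the row before left it, along the tool's axes as they then stand; what a row does not reach is not made up. Full scale, the value 1, is 0.08 m for a shift and 6 degrees for a turn. A row lasts 1/12 s, in which the tool goes at most 41.7 mm and 7.16 degrees, less where a joint would pass 70% of its speed; a pose out of reach is approached as far as the arm can. A call with a number of a shift or a turn outside -1 to 1 is refused whole. A call with a gripper value outside its range is refused whole. The fingers move at their own pace and stop on an object; the grip force is fixed at half the most. Time passes only in rows, so rows that do not move let the fingers close. It gives the time, the measured TCP pose, the force, the opening and the grip force at its end, in the units of the state.
- robot.read_state(): the state, without advancing time (a new reading comes with each control period).
- robot.grab_frame(name): name is "scene" or "top" or "wrist"; returns a dict with "pixels" (420x560x3 uint8, red, green, blue), "camera_matrix" (3x3 intrinsics, pixels), "dist" ([k1, k2, p1, p2, k3] as OpenCV has them; the pictures are not rectified), "world_to_cam" (4x4, takes a point from world to camera coordinates). Camera axes: x right, y down, z forward; pixel columns grow to the right and rows downward; lengths in m; the calibration is good to about 2 mm. A picture is of the moment at which its call begins. There is no depth.
- robot.finish_job(): hands the job in; it is judged then, once.
The state is a dict: "time": time; "qpos": joint angles; "joint_vel": joint speeds; "tau": joint torques, N m; "position": TCP position; "orientation": TCP orientation; "ft_force": force on the tool from outside, world axes, zero at the start; "moment": the same for the moment, N m; "grip_width": finger opening in m; "finger_force": force on a finger pad.
Only numpy, scipy, OpenCV 4.12 (cv2) and the standard library are available. Lean on these libraries where they do the work, as an engineer would, in place of code of your own. Each camera call takes 0.05 s, during which the arm holds its last target. There are 200 camera calls.

## Task

Open the deep grey instrument case, the one with the folding steel stay on its side: raise its lid by the U-shaped handle until it stands nearly upright, then push the elbow of the stay down past straight until it stops, so that the stay locks and the lid stays up unaided. The flatter grey case beside it, without a stay, is not the one.

Things in the scene. Friction and masses are not known exactly. Their poses are not given: they have to be found in the camera images.
- lid (a joint): Opening angle of the deep case's lid, rad: 0 shut (level), grows as it opens. Grey steel case 180 mm deep, 220 wide, 75 high, fixed, handle towards the robot, yaw to 15 deg. Lid 10 mm, about 0.55 kg, hinged at the rear, axis 80 mm above the bench. The straight stay stops it at 1.48. Hinge friction holds it above 1.2; lower it falls shut. Leave it at 1.30-1.42: pressing the stay does the rest.
- lid_handle (a point): Middle of the lid's U handle: round steel bar 14 mm thick, 120 long, parallel to the hinge, in the lid's plane, 50 mm before its front edge (43 mm clear gap). Lid shut: 80 mm above the bench. Pinch it from above, fingers before and behind; it turns between them. Arc of 230 mm about the hinge, which lies along its own +x. Axes turn with the lid; shut: x to the hinge, y left along the bar, z up.
- stay (a joint): Unfolding of the stay's elbow, rad: 0 folded (lid shut), 1.73 straight, 1.93 at its stop past straight = locked. Two steel straps, 77 mm each, outside the case's right (-y) wall; lower one pivots on the case 150 mm before the hinge, upper one on the lid 50 mm from the hinge, both at hinge height when shut. Rises bent with the lid; press it down: a few N, then it goes over easily and stays.
- stay_elbow (a point): Middle of the round press pin at the stay's elbow: 18 mm thick, 42 long, parallel to the hinge, 36 mm outside the case's right wall. Lid shut: 138 mm above the bench, 100 mm before the hinge. Pressed down from above it also drifts some 10 mm towards the hinge; locked, it is 98 mm above the bench, 74 mm before the hinge, nothing under it. Its axes turn with the upper strap.

How it is judged:
By the outcome, as a careful person would: the job done as asked, in the order asked, and still so for the second after the job is handed in, with the robot touching nothing.
It also fails if it takes over 45 s, if anything falls off the work surface, if the arm or the gripper's body presses on something with over 40 N, if the wrist force passes 120 N, or if a joint passes its speed limit or range.

## Working session

There is one attempt and no reset: what is moved stays moved. The work goes in short steps, Python scripts to look and compute and a tool call to move; the robot and the scene stay as the last step left them, time stands still between calls to the robot, and variables do not carry over. Pictures are saved under pics/ and viewed, at most 10 in all, crops included, and the job is handed in when it is done.

Besides the shell and the picture viewer there is one more tool, called after ">>>" as name(argument=value, ...) on one line, values as JSON. carry_out: Moves the arm, as the interface text tells. Its arguments: {"type":"object","properties":{"targets":{"type":"array"}},"required":["targets"]}

```bash
mkdir -p pics; python3 - <<'E'
from bench import robot
import cv2,numpy as np,pickle
for n in("scene","top"):
    f=robot.grab_frame(n);cv2.imwrite(f"pics/{n}0.png",f["pixels"][:,:,::-1]);pickle.dump(f,open(f"{n}0.pkl","wb"))
    print(n,f["camera_matrix"].round(1).tolist(),np.round(f["dist"],3),np.linalg.inv(f["world_to_cam"]).round(3).tolist())
s=robot.read_state();print(s["time"],s["position"],np.round(s["orientation"],3).tolist(),s["grip_width"])
E
```

```text
scene [[543.2, 0.0, 279.9], [0.0, 543.2, 210.5], [0.0, 0.0, 1.0]] [-0.177  0.     0.     0.     0.   ] [[-0.699, 0.504, -0.507, 1.064], [0.715, 0.484, -0.505, 0.388], [-0.009, -0.715, -0.699, 0.809], [0.0, 0.0, 0.0, 1.0]]
top [[533.1, 0.0, 276.4], [0.0, 533.1, 202.2], [0.0, 0.0, 1.0]] [-0.094  0.     0.     0.     0.   ] [[0.02, -0.992, 0.127, 0.412], [-1.0, -0.019, 0.008, -0.075], [-0.006, -0.127, -0.992, 1.373], [0.0, 0.0, 0.0, 1.0]]
0.1 [0.1536762  0.55359376 0.2120418 ] [[-0.964, 0.267, -0.0], [0.267, 0.964, -0.002], [0.0, -0.002, -1.0]] 0.08541272388929685
```

View pics/scene0.png

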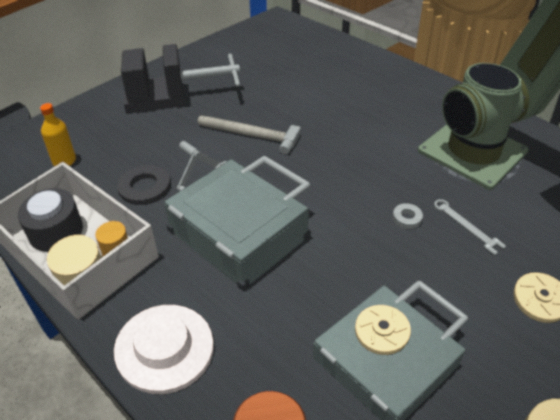

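View pics/top0.png

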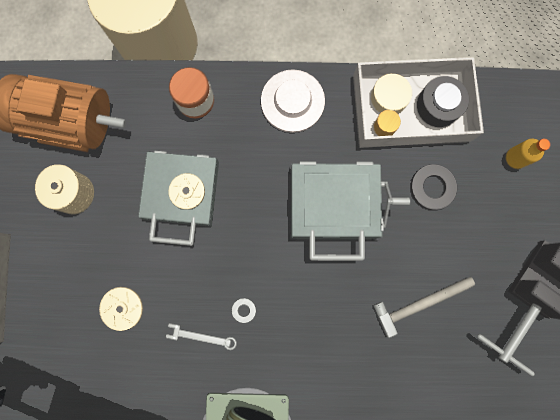

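The deep case is at the top view's centre (335,200), with its handle bar at about (337,257) and its press pin at (400,201). The flat case, with a disc on it, is at (178,187).

```bash
cat > h.py <<'E'
import cv2,numpy as np,pickle
def ray(f,uv):
    p=cv2.undistortPoints(np.array([[uv]],float),f["camera_matrix"],f["dist"])[0,0]
    M=np.linalg.inv(f["world_to_cam"]);d=M[:3,:3]@[p[0],p[1],1];return M[:3,3],d
def onz(f,uv,z):
    o,d=ray(f,uv);return o+d*(z-o[2])/d[2]
def tri(f1,a,f2,b):
    o,d=ray(f1,a);p,e=ray(f2,b)
    s,t=np.linalg.lstsq(np.c_[d,-e],p-o,rcond=None)[0];A=o+s*d;B=p+t*e
    return (A+B)/2,np.linalg.norm(A-B)
def proj(f,P):
    W=f["world_to_cam"];return cv2.projectPoints(np.array([P],float),cv2.Rodrigues(W[:3,:3])[0],W[:3,3],f["camera_matrix"],f["dist"])[0].ravel()
E
python3 - <<'E'
from h import *
t=pickle.load(open("top0.pkl","rb"));s=pickle.load(open("scene0.pkl","rb"))
def crop(f,x0,y0,x1,y1,k):return cv2.resize(f["pixels"][y0:y1,x0:x1,::-1],None,fx=k,fy=k,interpolation=cv2.INTER_CUBIC)
a=crop(t,285,155,425,270,4);b=crop(s,160,130,320,270,3)
im=np.zeros((460+0,560,3),np.uint8);im[:a.shape[0]]=a
cv2.imwrite("pics/c.png",im);cv2.imwrite("pics/d.png",b)
hsv=cv2.cvtColor(t["pixels"],cv2.COLOR_RGB2HSV)
m=((hsv[...,1]<30)&(hsv[...,2]>125)).astype(np.uint8)
n,l,st,c=cv2.connectedComponentsWithStats(m[150:270,285:425])
for i in range(1,n):
    if st[i,4]>15:print(st[i],c[i]+[285,150])
E
```

```text
[   7   11  118   99 7297] [338.31739071 202.95134987]
[127  17  13  39 339] [419.05309735 185.84955752]
```

View pics/c.png

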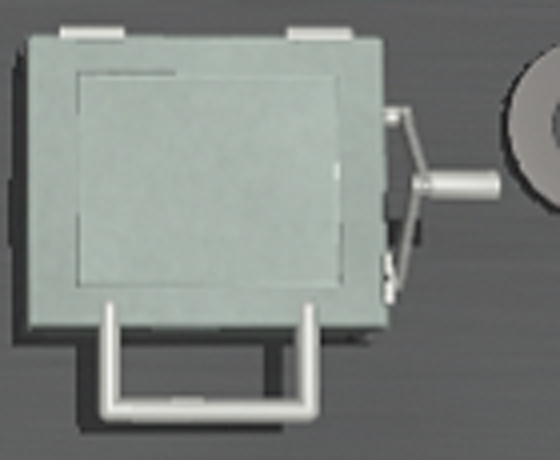

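View pics/d.png

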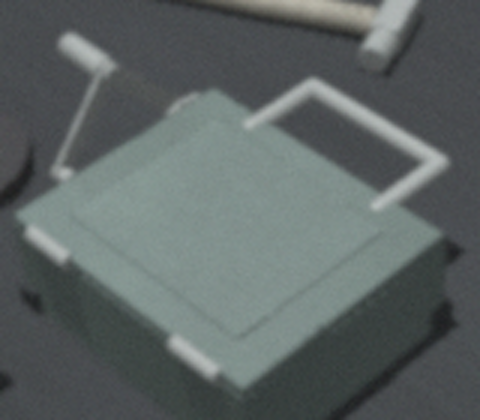

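The crops show the handle bar from (310,257.5) to (364.5,257) in the top view and from (264,157.5) to (308,183.5) in the scene view. The pin's middle is at about (401,201) in the top view and (189,148) in the scene view.

```bash
python3 - <<'E'
from h import *
t=pickle.load(open("top0.pkl","rb"));s=pickle.load(open("scene0.pkl","rb"))
L=onz(t,(310.5,257.3),.083);R=onz(t,(364,256.8),.083);print("bar",L,R,np.linalg.norm(L-R))
print("mid tri",tri(t,(337.2,257),s,(286.5,170.5)))
print("pin",tri(t,(401,201.2),s,(188.5,148)))
print("pin ends",tri(t,(409.7,201),s,(181,143.5)),tri(t,(392,201.3),s,(196.5,153.5)))
# case lid corners z=.085
for c in[(28,37),(383,37),(388,327),(28,327)]:print(onz(t,(285+c[0]/4,155+c[1]/4),.085).round(4))
E
```

```text
bar [ 0.44443326 -0.14951875  0.083     ] [ 0.4479325  -0.27871968  0.083     ] 0.12924831120280045
mid tri (array([ 0.44481357, -0.21202669,  0.08291883]), np.float64(0.00482422997572775))
pin (array([ 0.57730877, -0.35667894,  0.13896214]), np.float64(0.0005736073041184561))
pin ends (array([ 0.57877818, -0.3777434 ,  0.14004546]), np.float64(0.0014530865431627757)) (array([ 0.57608108, -0.33504748,  0.13607291]), np.float64(0.003260347665278175))
[ 0.6711 -0.1011  0.085 ]
[ 0.6756 -0.3199  0.085 ]
[ 0.497  -0.3221  0.085 ]
[ 0.493  -0.1041  0.085 ]
```

```bash
cat > plan.py <<'E'
import numpy as np
from bench import robot
def go(target,phi=1.3,step=.038,turn=6.,op=1,cap=20):
    s=robot.read_state();R=np.array(s["orientation"]);p=np.array(s["position"]);d=np.array(target)-p
    n=max(1,int(np.ceil(np.linalg.norm(d)/step)));a=np.degrees(np.arctan2(R[1,1],R[0,1]))
    print("t",s["time"],"p",p.round(4),"phi",a.round(2),"F",np.round(s["ft_force"],1),"w",round(s["grip_width"],4),"rows",n)
    for i in range(min(n,cap)):
        t=np.clip(a-phi,-turn,turn);x,y=np.radians(a),0
        ax=np.array([[-np.sin(x),np.cos(x),0],[np.cos(x),np.sin(x),0],[0,0,-1]])
        v=(ax@d/n/.08).round(3)
        print([op,v.tolist(),round(t/6,3)]);a-=t
E
python3 -c "
from plan import *;go([.446,-.213,.18],op=.47)"
```

```text
t 0.1 p [0.1537 0.5536 0.212 ] phi 74.49 F [-0.2  0.4 -0.9] w 0.0854 rows 22
[0.47, [-0.277, -0.375, 0.018], np.float64(1.0)]
[0.47, [-0.314, -0.344, 0.018], np.float64(1.0)]
[0.47, [-0.349, -0.31, 0.018], np.float64(1.0)]
[0.47, [-0.379, -0.271, 0.018], np.float64(1.0)]
[0.47, [-0.405, -0.23, 0.018], np.float64(1.0)]
[0.47, [-0.427, -0.187, 0.018], np.float64(1.0)]
[0.47, [-0.444, -0.141, 0.018], np.float64(1.0)]
[0.47, [-0.457, -0.094, 0.018], np.float64(1.0)]
[0.47, [-0.464, -0.046, 0.018], np.float64(1.0)]
[0.47, [-0.466, 0.003, 0.018], np.float64(1.0)]
[0.47, [-0.463, 0.052, 0.018], np.float64(1.0)]
[0.47, [-0.455, 0.1, 0.018], np.float64(1.0)]
[0.47, [-0.442, 0.147, 0.018], np.float64(0.198)]
[0.47, [-0.439, 0.156, 0.018], np.float64(0.0)]
[0.47, [-0.439, 0.156, 0.018], np.float64(0.0)]
[0.47, [-0.439, 0.156, 0.018], np.float64(0.0)]
[0.47, [-0.439, 0.156, 0.018], np.float64(0.0)]
[0.47, [-0.439, 0.156, 0.018], np.float64(0.0)]
[0.47, [-0.439, 0.156, 0.018], np.float64(0.0)]
[0.47, [-0.439, 0.156, 0.018], np.float64(0.0)]
```

>>> carry_out(targets=[[0.47, [-0.28, -0.37, 0], 1], [0.47, [-0.31, -0.34, 0], 1], [0.47, [-0.35, -0.31, 0], 1], [0.47, [-0.38, -0.27, 0], 1], [0.47, [-0.4, -0.23, 0], 1]])

```text
time: 0.52
position: [0.2204, 0.379, 0.2123]
orientation: [[-0.698, 0.716, -0.0], [0.716, 0.698, -0.001], [-0.0, -0.001, -1.0]]
ft_force: [0.2, -0.4, 0.2]
grip_width: 0.0402
finger_force: 0.0
```

>>> carry_out(targets=[[0.47, [-0.43, -0.19, 0], 1], [0.47, [-0.44, -0.14, 0], 1], [0.47, [-0.46, -0.09, 0], 1], [0.47, [-0.46, -0.05, 0], 1], [0.47, [-0.47, 0, 0], 1]])

```text
time: 0.93
position: [0.2863, 0.2045, 0.2127]
orientation: [[-0.246, 0.969, 0.0], [0.969, 0.246, -0.0], [-0.0, 0.0, -1.0]]
ft_force: [1.2, -0.2, 0.5]
grip_width: 0.0402
finger_force: 0.0
```

>>> carry_out(targets=[[0.47, [-0.46, 0.05, 0], 1], [0.47, [-0.45, 0.1, 0], 1], [0.47, [-0.44, 0.15, 0], 0.2], [0.47, [-0.44, 0.15, 0], 0], [0.47, [-0.44, 0.15, 0], 0]])

```text
time: 1.35
position: [0.3517, 0.0309, 0.2128]
orientation: [[-0.022, 1.0, 0.0], [1.0, 0.022, 0.0], [0.0, 0.0, -1.0]]
ft_force: [0.7, 0.2, 0.6]
grip_width: 0.0402
finger_force: 0.0
```

```bash
python3 -c "
from plan import *;go([.446,-.213,.18],op=.47)"
```

```text
t 1.35 p [0.3517 0.0309 0.2128] phi 1.28 F [0.7 0.2 0.6] w 0.0402 rows 7
[0.47, [-0.439, 0.159, 0.059], np.float64(-0.004)]
[0.47, [-0.439, 0.158, 0.059], np.float64(0.0)]
[0.47, [-0.439, 0.158, 0.059], np.float64(0.0)]
[0.47, [-0.439, 0.158, 0.059], np.float64(0.0)]
[0.47, [-0.439, 0.158, 0.059], np.float64(0.0)]
[0.47, [-0.439, 0.158, 0.059], np.float64(0.0)]
[0.47, [-0.439, 0.158, 0.059], np.float64(0.0)]
```

>>> carry_out(targets=[[0.47, [-0.44, 0.16, 0.06], 0], [0.47, [-0.44, 0.16, 0.06], 0], [0.47, [-0.44, 0.16, 0.06], 0], [0.47, [-0.44, 0.16, 0.06], 0], [0.47, [-0.44, 0.16, 0.06], 0]])

```text
time: 1.77
position: [0.4197, -0.1437, 0.1883]
orientation: [[-0.022, 1.0, -0.0], [1.0, 0.022, 0.0], [0.0, -0.0, -1.0]]
ft_force: [0.4, 0.3, 0.7]
grip_width: 0.0402
finger_force: 0.0
```

>>> carry_out(targets=[[0.47, [-0.44, 0.16, 0.06], 0], [0.47, [-0.44, 0.16, 0.06], 0], [0.47, [0, 0, 0], 0]])

```text
time: 2.02
position: [0.4489, -0.217, 0.1777]
orientation: [[-0.018, 1.0, 0.0], [1.0, 0.018, -0.002], [-0.002, 0.0, -1.0]]
ft_force: [-0.0, 0.4, 1.0]
grip_width: 0.0401
finger_force: 0.0
```

```bash
python3 -c "
from plan import *;from h import *
f=robot.grab_frame('wrist');cv2.imwrite('pics/w1.png',f['pixels'][:,:,::-1])
for q in ([.4443,-.154,.08],[.447,-.274,.08]):print(proj(f,q))
go([.446,-.213,.075],op=.47)"
```

```text
[278.20278779 116.39949553]
[279.53024831 278.90697863]
t 2.0667 p [ 0.4473 -0.214   0.1779] phi 1.06 F [-0.4  0.4 -1. ] w 0.0401 rows 3
[0.47, [0.004, -0.006, 0.429], np.float64(-0.039)]
[0.47, [0.004, -0.006, 0.429], np.float64(0.0)]
[0.47, [0.004, -0.006, 0.429], np.float64(0.0)]
```

View pics/w1.png

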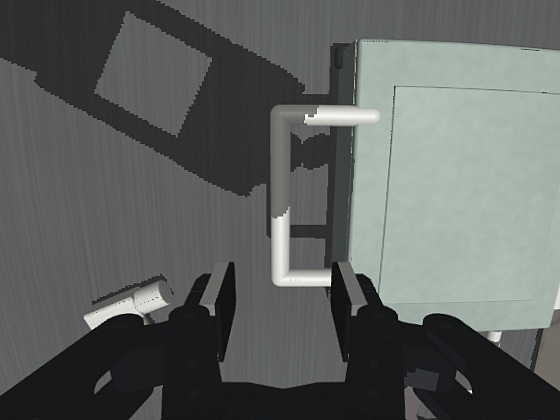

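The wrist view shows the bar at column 280, rows 107–280, matching the projection (278–279) to about 1 mm. I'll descend and grasp.

>>> carry_out(targets=[[0.47, [0, 0, 0.43], 0], [0.47, [0, 0, 0.43], 0], [0.47, [0, 0, 0.42], 0], [0.47, [0, 0, 0], 0]])

```text
time: 2.4
position: [0.442, -0.2083, 0.0716]
orientation: [[-0.023, 1.0, -0.012], [1.0, 0.023, 0.006], [0.007, -0.012, -1.0]]
ft_force: [-0.7, 1.0, 0.7]
grip_width: 0.0402
finger_force: 0.0
```

>>> carry_out(targets=[[0, [0, 0, 0], 0], [0, [0, 0, 0], 0], [0, [0, 0, 0], 0], [0, [0, 0, 0], 0], [0, [0, 0, 0], 0]])

```text
time: 2.82
position: [0.4478, -0.2119, 0.0784]
orientation: [[-0.023, 1.0, 0.003], [1.0, 0.023, -0.001], [-0.001, 0.003, -1.0]]
ft_force: [-0.4, 0.4, 0.8]
grip_width: 0.0002
finger_force: 0.0
```

The fingers shut on nothing, so I'll look.

```bash
python3 -c "
from plan import *;from h import *
s=robot.read_state();print(s['position'],s['grip_width'],s['ft_force'],s['finger_force'])
a=robot.grab_frame('scene');b=robot.grab_frame('wrist')
c=cv2.resize(a['pixels'][100:300,130:400],None,fx=1.48,fy=1.48,interpolation=cv2.INTER_CUBIC);d=cv2.resize(b['pixels'],(395,296))
cv2.imwrite('pics/g.png',np.hstack([c[:296,:399],d])[:,:,::-1])"
```

```text
[ 0.44782651 -0.21192351  0.07836655] 0.00019705761283314756 [-0.36334323  0.4441527   0.80193871] 0.0
```

View pics/g.png

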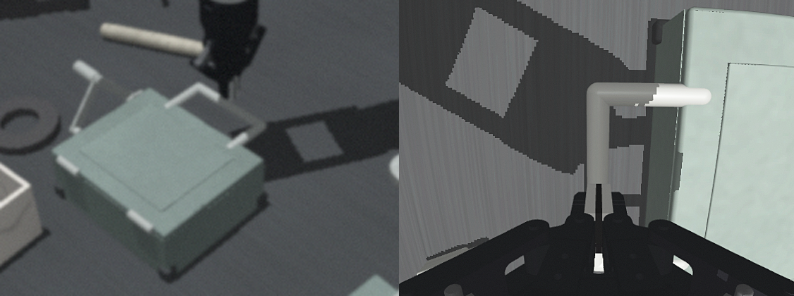

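```bash
python3 -c "
from plan import *;from h import *
a=robot.grab_frame('scene');b=robot.grab_frame('wrist')
p=np.array(robot.read_state()['position'])
for dz in(-.014,0,.005):print('scene',proj(a,p+[0,0,dz]),'wrist',proj(b,p+[0,0,dz]))
print('bar',proj(a,[.4465,-.212,.08]),proj(b,[.4465,-.212,.08]))
c=cv2.resize(a['pixels'][135:205,240:320],(400,350),interpolation=cv2.INTER_CUBIC);d=cv2.resize(b['pixels'][230:405,190:390],(400,350),interpolation=cv2.INTER_CUBIC)
cv2.imwrite('pics/g2.png',cv2.convertScaleAbs(np.hstack([c,d])[:,:,::-1],alpha=1.8,beta=10))"
```

```text
scene [284.73352108 178.13592858] wrist [283.32195905 250.8156258 ]
scene [284.71303955 173.03988721] wrist [283.38872989 262.14046149]
scene [284.70560356 171.19920642] wrist [283.41510265 266.61630782]
bar [284.79368857 171.81112937] [282.06707166 265.24630847]
```

View pics/g2.png

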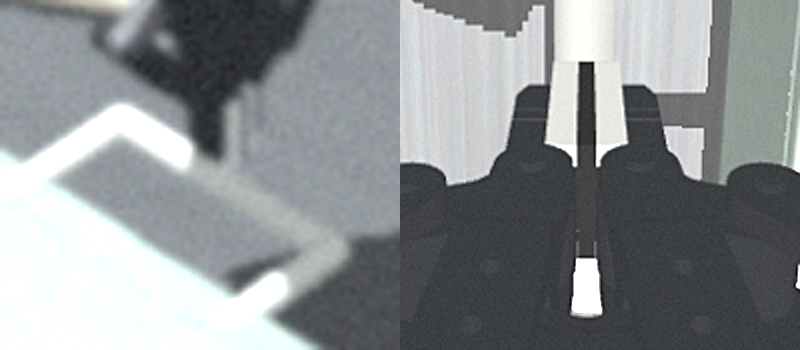

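>>> carry_out(targets=[[0.47, [0, 0, 0], 0], [0.47, [0, 0, 0], 0], [0.47, [0, 0, 0], 0], [0.47, [0, 0, 0], 0]])

```text
time: 3.35
position: [0.4469, -0.2116, 0.0767]
orientation: [[-0.022, 1.0, -0.0], [1.0, 0.022, 0.0], [0.0, -0.0, -1.0]]
ft_force: [0.0, -0.7, 0.1]
grip_width: 0.04
finger_force: 0.0
```

```bash
python3 -c "
from plan import *;from h import *
a=robot.grab_frame('scene');b=robot.grab_frame('wrist');s=robot.read_state();p=np.array(s['position']);print(p,s['grip_width'],s['ft_force'],np.round(s['qpos'],3))
print('corner pred wrist',proj(b,[.4443,-.154,.08]))
for dx in(-.0275,.0275):print('fingertip pred',proj(a,p+[dx,0,-.010]))
c=cv2.resize(a['pixels'][125:205,235:327],(460,400),interpolation=cv2.INTER_CUBIC);d=cv2.resize(b['pixels'],(340,255))
m=np.zeros((400,800,3),np.uint8);m[:,:460]=c;m[:255,460:]=d
cv2.imwrite('pics/g3.png',cv2.convertScaleAbs(m[:,:,::-1],alpha=1.6,beta=10))"
```

```text
[ 0.44688556 -0.21156326  0.07670264] 0.04013582715669916 [-0.25415913 -1.0897382   0.45850139] [-0.465  0.328  1.94   0.     0.874 -0.488]
corner pred wrist [280.45431437 137.08183679]
fingertip pred [293.86119282 170.72316622]
fingertip pred [275.57736388 183.13890478]
```

View pics/g3.png

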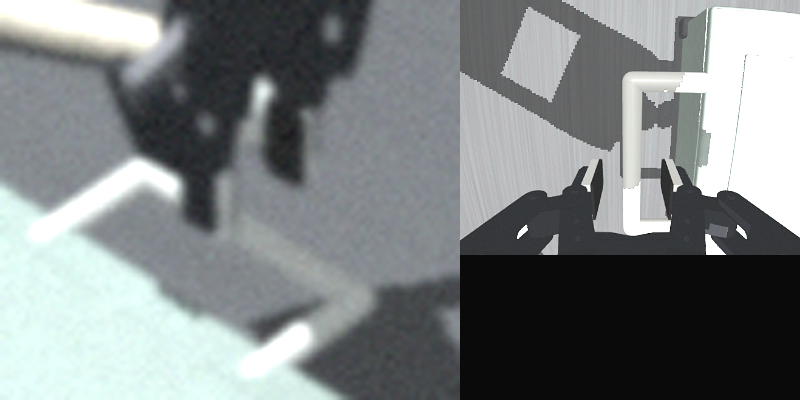

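The scene picture shows the rear fingertip at about (275,171) and the front at (292,162), about 10 px above prediction. The wrist view's pad spacing agrees: the tips are about 20–25 mm above the bar, so the tool is really higher than the stated geometry implies. Sideways it is centred on the bar. I'll go down about 40 mm, watching the force.

>>> carry_out(targets=[[0.47, [0, 0, 0.17], 0], [0.47, [0, 0, 0.17], 0], [0.47, [0, 0, 0.16], 0], [0.47, [0, 0, 0], 0], [0.47, [0, 0, 0], 0]])

```text
time: 3.87
position: [0.4466, -0.2114, 0.0364]
orientation: [[-0.022, 1.0, -0.001], [1.0, 0.022, 0.001], [0.001, -0.001, -1.0]]
ft_force: [0.1, 0.7, 0.5]
grip_width: 0.0404
finger_force: 0.0
```

>>> carry_out(targets=[[0, [0, 0, 0], 0], [0, [0, 0, 0], 0], [0, [0, 0, 0], 0], [0, [0, 0, 0], 0], [0, [0, 0, 0], 0]])

```text
time: 4.28
position: [0.4468, -0.2119, 0.0377]
orientation: [[-0.023, 1.0, 0.0], [1.0, 0.023, -0.001], [-0.001, 0.0, -1.0]]
ft_force: [-2.8, -0.7, 6.5]
grip_width: 0.0123
finger_force: 58.5
```

Gripped (58 N, 12 mm wide). Next, the arc displacements.

```bash
python3 -c "
import numpy as np
t=np.linspace(0,1.36,16)
for a,b in zip(np.diff(-np.cos(t)),np.diff(np.sin(t))):print(round(2.875*a,3),round(-2.875*b,3))"
```

```text
0.012 -0.26
0.035 -0.258
0.059 -0.254
0.081 -0.248
0.103 -0.239
0.125 -0.229
0.145 -0.217
0.164 -0.203
0.182 -0.187
0.198 -0.17
0.212 -0.151
0.225 -0.131
0.236 -0.11
0.245 -0.089
0.252 -0.066
```

>>> carry_out(targets=[[0, [0, 0.01, -0.26], 0], [0, [0, 0.035, -0.26], 0], [0, [0, 0.06, -0.255], 0], [0, [0, 0, 0], 0]])

```text
time: 4.62
position: [0.4553, -0.2118, 0.1015]
orientation: [[-0.023, 1.0, 0.001], [1.0, 0.023, -0.001], [-0.001, 0.001, -1.0]]
ft_force: [-4.4, -1.2, -0.2]
grip_width: 0.0122
finger_force: 58.9
```

>>> carry_out(targets=[[0, [0, 0.08, -0.248], 0], [0, [0, 0.1, -0.24], 0], [0, [0, 0.125, -0.23], 0], [0, [0, 0.145, -0.217], 0], [0, [0, 0, 0], 0]])

```text
time: 5.03
position: [0.4902, -0.2112, 0.1763]
orientation: [[-0.023, 1.0, -0.003], [1.0, 0.023, -0.002], [-0.002, -0.003, -1.0]]
ft_force: [-9.6, -2.2, 7.7]
grip_width: 0.0121
finger_force: 59.1
```

```bash
python3 -c "
from plan import *;from h import *
a=robot.grab_frame('scene');s=robot.read_state();print(s['position'],s['ft_force'],s['grip_width'])
cv2.imwrite('pics/m.png',a['pixels'][60:300,100:420,::-1])"
```

```text
[ 0.48932724 -0.21126311  0.17515922] [-9.49910679 -1.47166454  5.62234656] 0.011791035192174113
```

View pics/m.png

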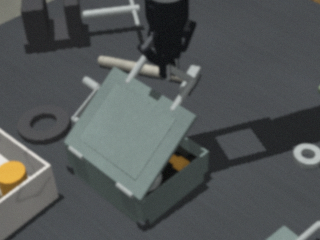

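The lid is about 0.64 rad open and follows, with a mild 11 N radial force. I'll ease out 1–2 mm while continuing.

>>> carry_out(targets=[[0, [0, 0.15, -0.21], 0], [0, [0, 0.17, -0.195], 0], [0, [0, 0.195, -0.175], 0], [0, [0, 0.21, -0.155], 0], [0, [0, 0, 0], 0]])

```text
time: 5.5
position: [0.5497, -0.2104, 0.2356]
orientation: [[-0.023, 1.0, -0.0], [1.0, 0.023, -0.003], [-0.003, -0.0, -1.0]]
ft_force: [-7.9, -1.0, 10.1]
grip_width: 0.0121
finger_force: 60.4
```

```bash
python3 -c "
from plan import *
s=robot.read_state();p=np.array(s['position']);print(p,s['ft_force'],s['grip_width'])
d=p-[.4467,-.2117,.0372];x=.23-d[0];print('theta',np.arctan2(d[2],x),np.hypot(d[2],x))"
```

```text
[ 0.54967854 -0.21039033  0.23563275] [-7.86702646 -0.9768784  10.06756386] 0.012109940623793409
theta 1.0013955422268748 0.2356056247217015
```

>>> carry_out(targets=[[0, [0, 0.225, -0.135], 0], [0, [0, 0.235, -0.11], 0], [0, [0, 0.245, -0.09], 0], [0, [0, 0.255, -0.065], 0], [0, [0, 0, 0], 0]])

```text
time: 5.92
position: [0.63, -0.2092, 0.2685]
orientation: [[-0.023, 1.0, 0.009], [1.0, 0.023, -0.005], [-0.005, 0.009, -1.0]]
ft_force: [-0.8, -2.4, 11.5]
grip_width: 0.0118
finger_force: 63.9
```

```bash
python3 -c "
from plan import *;from h import *
s=robot.read_state();p=np.array(s['position']);print(s['time'],p,s['ft_force'],s['grip_width'])
d=p-[.4467,-.2117,.0372];x=.23-d[0];print('theta',np.arctan2(d[2],x),np.hypot(d[2],x))
# predicted pixels of elbow centre and lid corners for angles
a=robot.grab_frame('scene');b=robot.grab_frame('top')
psi=np.radians(1.3);ex=np.array([np.cos(psi),np.sin(psi),0]);ey=np.array([-ex[1],ex[0],0]);H=np.array([.677,-.207,.08])
for th in(1.2,1.3,1.36,1.42):
    B=50*np.array([np.cos(th),np.sin(th)]);A=np.array([150,0]);m=(A+B)/2;v=A-B;L=np.hypot(*v);n=np.array([-v[1],v[0]])/L
    E=m+n*np.sqrt(max(0,77**2-L*L/4));P=H-ex*E[0]/1e3+np.array([0,0,E[1]/1e3])-ey*.146
    r=lambda q,y:H-ex*q*np.cos(th)+np.array([0,0,q*np.sin(th)])+ey*y
    print(th,E.round(1),P.round(4),'elbow',proj(b,P).round(1),proj(a,P).round(1),'corners s',proj(a,r(.18,.11)).round(1),proj(a,r(.18,-.11)).round(1),'t',proj(b,r(.18,-.11)).round(1))
A=cv2.resize(a['pixels'][80:260,130:350],(440,360));B=cv2.resize(b['pixels'][140:275,280:415],(360,360))
cv2.imwrite('pics/u.png',np.hstack([A,B])[:,:,::-1])"
```

```text
5.9167 [ 0.63002412 -0.20915813  0.26848848] [-0.78235657 -2.37847324 11.50769583] 0.011750065725701855
theta 1.371662859325721 0.23595126581418346
1.2 [94.8 53.7] [ 0.5855 -0.3551  0.1337] elbow [399.7 198.1] [186.  152.2] corners s [264.8 171. ] [178.3 118.6] t [394.5 177.4]
1.3 [90.4 48.7] [ 0.59   -0.355   0.1287] elbow [399.2 196.5] [184.6 155.1] corners s [257.2 173.4] [170.6 120.1] t [394.8 169. ]
1.36 [87.4 44.8] [ 0.593  -0.3549  0.1248] elbow [398.8 195.5] [183.7 157.4] corners s [252.4 175.4] [165.8 121.5] t [394.9 164. ]
1.42 [83.9 39.4] [ 0.5965 -0.3549  0.1194] elbow [398.2 194.3] [182.7 160.2] corners s [247.5 177.7] [160.9 123.2] t [394.9 158.9]
```

View pics/u.png

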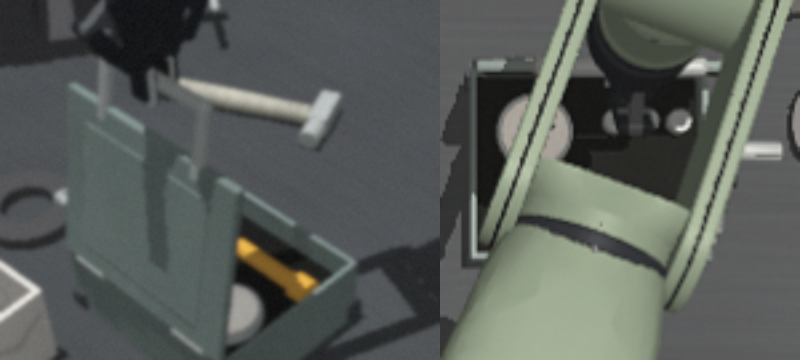

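Lid top corners in the scene view are at about (165,122) and (251,173), which matches an angle of about 1.36–1.37. I'll release and rise.

>>> carry_out(targets=[[0.5, [0, 0, 0], 0], [0.5, [0, 0, 0], 0], [0.5, [0, 0, 0], 0], [0.5, [0, 0, 0], 0]])

```text
time: 6.35
position: [0.6259, -0.2073, 0.2637]
orientation: [[-0.023, 1.0, -0.001], [1.0, 0.023, 0.001], [0.001, -0.001, -1.0]]
ft_force: [0.2, 0.1, -0.9]
grip_width: 0.0426
finger_force: 0.0
```

>>> carry_out(targets=[[0.5, [0, 0, -0.2], 0], [0.5, [0, 0, -0.2], 0], [0.5, [0, 0, -0.3], 0], [0.5, [0, 0, -0.4], 0], [0.5, [0, 0, 0], 0]])

```text
time: 6.77
position: [0.6277, -0.208, 0.3587]
orientation: [[-0.023, 1.0, 0.01], [1.0, 0.023, -0.003], [-0.004, 0.01, -1.0]]
ft_force: [-0.6, 0.4, 0.7]
grip_width: 0.0427
finger_force: 0.0
```

```bash
python3 - <<'E'
from plan import *;from h import *
s=robot.read_state();print(s['time'],s['position'],s['ft_force'],s['grip_width'])
b=robot.grab_frame('top');w=robot.grab_frame('wrist');cv2.imwrite('pics/w9.png',w['pixels'][:,:,::-1])
a=robot.grab_frame('scene');pickle.dump(a,open('s9.pkl','wb'));pickle.dump(b,open('t9.pkl','wb'))
# pin blob top: bright, low-sat pixels
hsv=cv2.cvtColor(b['pixels'],cv2.COLOR_RGB2HSV);m=((hsv[...,1]<30)&(hsv[...,2]>125)).astype(np.uint8)[180:215,380:412]
n,l,st,c=cv2.connectedComponentsWithStats(m)
for i in range(1,n):
    if st[i,4]>6:print('t',st[i],c[i]+[380,180])
hsv=cv2.cvtColor(a['pixels'],cv2.COLOR_RGB2HSV);m=((hsv[...,1]<25)&(hsv[...,2]>110)).astype(np.uint8)[90:190,150:270]
n,l,st,c=cv2.connectedComponentsWithStats(m)
for i in range(1,n):
    if st[i,4]>6:print('s',st[i],c[i]+[150,90])
E
```

```text
6.7667 [ 0.62774546 -0.20803114  0.35869738] [-0.56929926  0.4305669   0.69788235] 0.04266342942061438
t [ 0  0  1 19 19] [380. 189.]
t [21 13  8  7 39] [405.07692308 196.23076923]
s [ 27  11  28  38 338] [189.76331361 114.87869822]
s [ 66  28  54  19 437] [245.26544622 127.26315789]
s [ 74  53   9  27 112] [227.88392857 157.125     ]
s [ 7 84  7  9 47] [160.55319149 177.59574468]
s [113  92   7   6  11] [266.63636364 184.81818182]
```

Pin row 196 in the top view matches a lid angle of about 1.32–1.36, so the lid held. I'll close the fingers and move above the pin.

>>> carry_out(targets=[[0, [-0.38, -0.105, 0], 0], [0, [-0.38, -0.105, 0], 0], [0, [-0.38, -0.105, 0], 0], [0, [-0.38, -0.105, 0], 0], [0, [-0.38, -0.105, 0], 0]])

```text
time: 7.33
position: [0.5866, -0.3614, 0.3502]
orientation: [[-0.023, 1.0, -0.003], [1.0, 0.023, 0.002], [0.002, -0.003, -1.0]]
ft_force: [1.7, -0.2, 0.1]
grip_width: -0.0003
finger_force: 0.0
```

>>> carry_out(targets=[[0, [0, 0, 0], 0], [0, [0, 0, 0.5], 0], [0, [0, 0, 0.5], 0], [0, [0, 0, 0.5], 0], [0, [0, 0, 0], 0]])

```text
time: 7.75
position: [0.5817, -0.3565, 0.22]
orientation: [[-0.022, 1.0, -0.02], [1.0, 0.022, 0.013], [0.014, -0.02, -1.0]]
ft_force: [-0.8, 0.9, -2.5]
grip_width: -0.0001
finger_force: 0.0
```

```bash
python3 - <<'E'
from plan import *;from h import *
s=robot.read_state();p=np.array(s['position']);print(s['time'],p,s['ft_force'],s['grip_width'])
w=robot.grab_frame('wrist');a=robot.grab_frame('scene');b=robot.grab_frame('top')
for P in([.592,-.341,.126],[.592,-.355,.126],[.592,-.376,.126]):print('pin',proj(w,P).round(1),proj(a,P).round(1))
print('tip',proj(w,p+[0,0,.024]).round(1),proj(a,p+[0,0,.024]).round(1))
def show(f,x0,x1,y0,y1,k):
    g=cv2.cvtColor(f['pixels'],cv2.COLOR_RGB2GRAY)[y0:y1:k,x0:x1:k]
    for i,r in enumerate(g):print(y0+i*k,''.join(' .:-=+*#%@'[min(9,v//26)] for v in r))
print('scene from col 150');show(a,150,230,110,185,2)
print('wrist');show(w,180,380,150,400,8)
E
```

```text
7.75 [ 0.58165419 -0.35651217  0.22000275] [-0.83829572  0.94325302 -2.5357405 ] -0.00011360467710226233
pin [301.3 189. ] [188.3 159.6]
pin [300.7 208.4] [184.  156.6]
pin [299.7 236.6] [177.7 152.3]
tip [282.4 285.7] [180.  105.2]
scene from col 150
110 ...::::::-:-----=-=+**###+=-------------
112 :::-:--:-:-:::--=---=+**##*+-----::-----
114 :---:------:---===----=+*###*+----------
116 -----:---------===------+**###*=--------
118 -:-:-:----:----==-------==+**##**+==----
120 :----------:---==-------=+==+*####***++=
122 -----:--===----==----:--=====+**####**##
124 :-:-----=++=---==---::--------=+**###***
126 -----:----=++=-==--:--:-::::::--=+**###*
128 :----:-----=+++==--------::::::::-=+*###
130 -------------=+==------------:::::-=+**#
132 --------------===-----------------:--=+*
134 ----:----------===+=-------------------=
136 ---------------==-=++=-----------------=
138 ---------------=---==+==---------------=
140 :--------------------=++=--------------=
142 ---:--------==--------==++=------------=
144 ----:---------=---------=++=-----------=
146 -----:---------==---------=++=----
[... 1127 characters left out ...]
@%========
222 ==============%@%========
230 ==============%@%=-=-====
238 ==============-#..+**:.==
246 ===============.********:
254 ==============.******+*++
262 ============= =++++++++++
270 ============= =++======++
278 =========..== =+..=====++
286 =========..== == .=====++
294 ========-..== ==..====.++
302 ======== ..++.+-..==..-++
310 ========....-........++++
318 .....==............ ++ ..
326 .........................
334 .........................
342 .........................
350 .........................
358 ............. ...........
366 ............ =...........
374 .............=...........
382 ...... .....-=...........
390 .........................
398 .... ....................
```

The wrist brightness map shows the pin at columns 292–310 with its outer end at row 240, where predicted (300,237). I'll settle, align and descend.

>>> carry_out(targets=[[0, [-0.02, 0.05, 0], 0], [0, [0, 0, 0.4], 0], [0, [0, 0, 0.4], 0], [0, [0, 0, 0], 0], [0, [0, 0, 0], 0]])

```text
time: 8.32
position: [0.5923, -0.3623, 0.1695]
orientation: [[-0.023, 1.0, 0.001], [1.0, 0.023, -0.0], [-0.0, 0.001, -1.0]]
ft_force: [-0.1, -0.6, -0.2]
grip_width: -0.0002
finger_force: 0.0
```

>>> carry_out(targets=[[0, [0, 0, 0.2], 0], [0, [0, 0, 0.1], 0], [0, [0, 0, 0.1], 0], [0, [0, 0, 0], 0], [0, [0, 0, 0], 0]])

```text
time: 8.73
position: [0.5919, -0.3622, 0.1372]
orientation: [[-0.022, 1.0, 0.001], [1.0, 0.022, -0.0], [-0.0, 0.001, -1.0]]
ft_force: [-0.1, -0.2, 0.1]
grip_width: 0.0002
finger_force: 0.0
```

>>> carry_out(targets=[[0, [0, 0, 0.08], 0], [0, [0, 0, 0.08], 0], [0, [0, 0, 0], 0], [0, [0, 0, 0], 0]])

```text
time: 9.07
position: [0.5912, -0.3618, 0.123]
orientation: [[-0.022, 1.0, -0.001], [1.0, 0.022, 0.001], [0.001, -0.001, -1.0]]
ft_force: [-0.7, -0.9, -0.5]
grip_width: -0.0001
finger_force: 0.0
```

>>> carry_out(targets=[[0, [0, 0, 0.08], 0], [0, [0, 0, 0.06], 0], [0, [0, 0, 0], 0], [0, [0, 0, 0], 0]])

```text
time: 9.4
position: [0.5914, -0.3619, 0.112]
orientation: [[-0.023, 1.0, -0.001], [1.0, 0.023, 0.0], [0.0, -0.001, -1.0]]
ft_force: [0.4, -1.5, 0.4]
grip_width: 0.0001
finger_force: 0.1
```

Contact is expected about here. From now on I'll also drift slightly towards the hinge.

>>> carry_out(targets=[[0, [0, 0.01, 0.06], 0], [0, [0, 0.01, 0.06], 0], [0, [0, 0, 0], 0]])

```text
time: 9.65
position: [0.5929, -0.3617, 0.1016]
orientation: [[-0.023, 1.0, -0.001], [1.0, 0.023, 0.001], [0.001, -0.001, -1.0]]
ft_force: [0.3, 0.1, 0.7]
grip_width: 0.0003
finger_force: 0.5
```

```bash
python3 - <<'E'
from plan import *;from h import *
s=robot.read_state();print(s['position'],s['ft_force'])
w=robot.grab_frame('wrist');b=robot.grab_frame('top')
for P in([.592,-.341,.126],[.592,-.376,.126]):print('pin',proj(w,P).round(1),proj(b,P).round(1))
g=cv2.cvtColor(w['pixels'],cv2.COLOR_RGB2GRAY)[180:330:6,200:380:4]
for i,r in enumerate(g):print(180+i*6,''.join(' .:-=+*#%@'[min(9,v//26)] for v in r))
E
```

```text
[ 0.5928938  -0.36167158  0.10159491] [0.33131903 0.05228092 0.65121502]
pin [282.5 238.6] [393.1 195.7]
pin [280.7 317.8] [407.7 196. ]
180 +++++++++++++--::::::::::::::::::::::++++++++
186 *********++++++++++++++++++=-:::::::+++++++++
192 ::-+********************+++++-:::::++++++++++
198 ::::::::::::::::=+**********+++++++++++++++++
204 :::::::::::::::::::::+*++++++++++++++++++++++
210 ::::::::::::::::::::+++************@@@@@@@@@@
216 :::::::::::::::::--+++********+++***@@@@@@@@@
222 +++-::::::::++++++++++********+++++++++++++++
228 +++++++::::=++++++++++********+++++++++++++++
234 ++++++++++++++++++++++********+++++++++++++++
240 ++++++++++++++++++++++********+++++++++++++++
246 ++++++++++++++++++++++******+++++++++++++++++
252 ++++++++++++++++++++++******+++++++++++++++++
258 ++++++++++++++++++++++******+++++++++++++++++
264 ++++++++++++++++++++ .*++****++++++++++++++++
270 ++++++++++++++++++++ .+++****+::::::::+++++++
276 ++++++++++++=....+++..+++*...:::::::::::::-++
282 ++++++++++++....-+++..+++*....*-###*#*#*:::::
288 ++++++++++++....++++..++++....-*************:
294 +++++++++++=....*+++..++++.....**************
300 +++++++++++ ....*+++..++++.....**************
306 ++++++++++-....... #..*+....... *************
312 .-+++++++-.........=..#..........*******=.  :
318 ....++++:.........................+++++......
324 .............................................
```

```bash
python3 - <<'E'
from plan import *;from h import *
w=robot.grab_frame('wrist');b=robot.grab_frame('top');a=robot.grab_frame('scene')
psi=np.radians(1.3);ex=np.array([np.cos(psi),np.sin(psi),0]);ey=np.array([-ex[1],ex[0],0]);H=np.array([.677,-.207,.08])
for u,z,n in((88.5,46,'1.34'),(84,39.4,'1.42'),(77,25,'str'),(74,18,'lock')):
    P=H-ex*u/1e3-ey*.146+np.array([0,0,z/1e3]);I=P+ey*.021;O=P-ey*.021
    print(n,P.round(4),'wrist in',proj(w,I).round(1),'out',proj(w,O).round(1),'width',(proj(w,I+ex*.009)-proj(w,I-ex*.009))[0].round(1),'top out',proj(b,O).round(1),'in',proj(b,I).round(1))
g=cv2.cvtColor(w['pixels'],cv2.COLOR_RGB2GRAY)
for y in(215,230,245,258):print(y,g[y,270:340:2].tolist())
g=cv2.cvtColor(b['pixels'],cv2.COLOR_RGB2GRAY)
print('top rows184-204 cols 396-412');print(g[184:206,394:414:2])
for th in(1.3,1.36,1.42,1.48):
    r=lambda q,y:H-ex*q*np.cos(th)+np.array([0,0,q*np.sin(th)])+ey*y
    print(th,'bar',proj(a,r(.23,.06)).round(1),'bar-',proj(a,r(.23,-.06)).round(1),'cornerL',proj(a,r(.18,.11)+0).round(1))
hsv=cv2.cvtColor(a['pixels'],cv2.COLOR_RGB2HSV);m=((hsv[...,1]<25)&(hsv[...,2]>110)).astype(np.uint8)[80:190,150:270]
n,l,st,c=cv2.connectedComponentsWithStats(m)
for i in range(1,n):
    if st[i,4]>20:print(st[i,:2]+[150,80],st[i,2:],c[i]+[150,80])
E
```

```text
1.34 [ 0.5918 -0.355   0.126 ] wrist in [282.3 220.9] out [282.4 317.3] width 47.2 top out [407.7 195.9] in [390.1 195.9]
1.42 [ 0.5963 -0.3549  0.1194] wrist in [293.7 216. ] out [292.9 309. ] width 45.2 top out [407.  194.4] in [389.5 194.4]
str [ 0.6033 -0.3547  0.105 ] wrist in [308.9 206.5] out [307.1 293. ] width 41.3 top out [405.5 192.4] in [388.2 192.4]
lock [ 0.6063 -0.3546  0.098 ] wrist in [314.5 202.5] out [312.4 286.1] width 39.6 top out [404.7 191.6] in [387.6 191.6]
215 [62, 62, 132, 140, 131, 141, 147, 152, 155, 158, 156, 157, 154, 153, 149, 152, 151, 151, 152, 150, 154, 158, 158, 159, 155, 152, 156, 156, 156, 159, 159, 159, 161, 161, 158]
230 [136, 134, 145, 139, 132, 142, 148, 151, 153, 157, 159, 161, 160, 163, 165, 167, 165, 168, 162, 163, 161, 156, 159, 160, 146, 136, 136, 137, 134, 136, 133, 137, 141, 135, 135]
245 [137, 138, 141, 139, 133, 143, 147, 152, 156, 159, 160, 160, 163, 165, 164, 166, 164, 166, 165, 161, 158, 155, 158, 158, 139, 142, 134, 137, 135, 136, 136, 139, 141, 135, 134]
258 [136, 136, 142, 138, 132, 146, 149, 155, 157, 158, 159, 162, 161, 165, 
[... 788 characters left out ...]
 145 116 156 146  22  25  28  34]
 [146 158  88 144 157  95  23  26  27  29]
 [156 159  60 153 160  69  27  26  27  28]
 [157 154  70 159 152  30  28  27  26  25]
 [159 127 115 158 119  25  32  25  26  27]
 [158  87 145 159  81  27  33  27  28  27]
 [160  54 160 158  51  24  34  27  28  26]]
1.3 bar [239.6 132.3] bar- [190.9 104.5] cornerL [257.2 173.4]
1.36 bar [233.3 134.4] bar- [184.6 106.2] cornerL [252.4 175.4]
1.42 bar [226.8 136.9] bar- [178.2 108.4] cornerL [247.5 177.7]
1.48 bar [220.1 140. ] bar- [171.6 111. ] cornerL [242.5 180.4]
[234  80] [ 6  5 26] [236.5         81.88461538]
[169 105] [ 101   67 1180] [218.30847458 126.45254237]
[155 175] [ 7  9 43] [158.09302326 178.90697674]
```

The pin is going down under the fingers: the lid is now about 1.45 (bar end moved from column 177 to 169) and the pin centre is at wrist column 298. I'll continue pressing and follow it towards the hinge.

>>> carry_out(targets=[[0, [0, 0.03, 0.04], 0], [0, [0, 0.03, 0.05], 0], [0, [0, 0.03, 0.05], 0], [0, [0, 0, 0], 0], [0, [0, 0, 0], 0]])

```text
time: 10.32
position: [0.6002, -0.3615, 0.0908]
orientation: [[-0.023, 1.0, -0.001], [1.0, 0.023, 0.001], [0.001, -0.001, -1.0]]
ft_force: [0.6, -0.2, 0.2]
grip_width: 0.0004
finger_force: 0.0
```

>>> carry_out(targets=[[0, [0, 0.02, 0.05], 0], [0, [0, 0, 0.03], 0], [0, [0, 0, 0], 0], [0, [0, 0, 0], 0]])

```text
time: 10.65
position: [0.6022, -0.362, 0.0877]
orientation: [[-0.022, 1.0, 0.002], [1.0, 0.022, -0.001], [-0.001, 0.002, -1.0]]
ft_force: [-2.2, 2.5, 10.1]
grip_width: 0.0002
finger_force: 5.1
```

```bash
cat > chk.py <<'E'
from plan import *;from h import *
s=robot.read_state();print(s['time'],s['position'],s['ft_force'])
w=robot.grab_frame('wrist');a=robot.grab_frame('scene')
psi=np.radians(1.3);ex=np.array([np.cos(psi),np.sin(psi),0]);ey=np.array([-ex[1],ex[0],0]);H=np.array([.677,-.207,.08])
for u,z,n in((88.5,46,'1.34'),(84,39.4,'1.42'),(77,25,'str'),(74,18,'lock')):
    P=H-ex*u/1e3-ey*.146+np.array([0,0,z/1e3]);I=P+ey*.021
    print(n,'wrist in',proj(w,I).round(1),'width',(proj(w,I+ex*.009)-proj(w,I-ex*.009))[0].round(1))
g=cv2.cvtColor(w['pixels'],cv2.COLOR_RGB2GRAY)
for y in(210,230,250):print(y,g[y,264:350:2].tolist())
hsv=cv2.cvtColor(a['pixels'],cv2.COLOR_RGB2HSV);m=((hsv[...,1]<25)&(hsv[...,2]>110)).astype(np.uint8)[80:190,150:270]
n,l,st,c=cv2.connectedComponentsWithStats(m)
for i in range(1,n):
    if st[i,4]>20:print(st[i,:2]+[150,80],st[i,2:],c[i]+[150,80])
E
python3 chk.py
```

```text
10.65 [ 0.60224372 -0.36202273  0.08774201] [-2.20032241  2.47718587 10.14544068]
1.34 wrist in [254.2 232.1] width 52.2
1.42 wrist in [268.  226.1] width 49.8
str wrist in [286.9 214.7] width 45.2
lock wrist in [293.9 209.9] width 43.2
210 [76, 72, 147, 149, 151, 158, 163, 167, 167, 164, 164, 165, 165, 164, 164, 164, 164, 163, 164, 163, 163, 165, 164, 164, 163, 164, 165, 166, 166, 166, 165, 167, 168, 168, 162, 161, 152, 151, 181, 183, 148, 149, 131]
230 [144, 144, 149, 155, 158, 162, 164, 167, 170, 170, 171, 172, 174, 172, 172, 171, 168, 167, 172, 169, 159, 151, 148, 142, 141, 140, 142, 139, 145, 145, 146, 140, 141, 145, 147, 145, 141, 143, 146, 147, 142, 145, 149]
250 [144, 143, 152, 153, 161, 164, 164, 168, 170, 173, 172, 172, 174, 175, 172, 170, 167, 167, 170, 166, 155, 146, 147, 142, 141, 140, 142, 140, 148, 146, 143, 141, 147, 150, 145, 145, 139, 147, 146, 145, 146, 146, 150]
[234  80] [ 6  5 26] [236.5         81.88461538]
[169 105] [ 101   67 1167] [217.89203085 126.42416452]
[155 175] [ 7  9 41] [158.12195122 179.07317073]
```

>>> carry_out(targets=[[0, [0, 0.01, 0.04], 0], [0, [0, 0, 0.04], 0], [0, [0, 0, 0], 0], [0, [0, 0, 0], 0]])

```text
time: 11.08
position: [0.6027, -0.3621, 0.087]
orientation: [[-0.022, 1.0, 0.003], [1.0, 0.023, -0.003], [-0.003, 0.003, -1.0]]
ft_force: [-11.2, 5.6, 32.6]
grip_width: -0.0001
finger_force: 16.5
```

```bash
python3 chk.py
```

```text
11.0833 [ 0.60268059 -0.36213266  0.08701344] [-11.24873412   5.57388275  32.6037232 ]
1.34 wrist in [253.  232.8] width 52.5
1.42 wrist in [266.9 226.6] width 50.1
str wrist in [285.9 215.1] width 45.4
lock wrist in [293.  210.2] width 43.4
210 [76, 115, 151, 147, 155, 162, 163, 168, 165, 164, 166, 164, 165, 166, 164, 164, 165, 163, 163, 162, 163, 165, 163, 166, 166, 164, 167, 166, 167, 165, 169, 163, 162, 155, 148, 148, 146, 142, 134, 134, 139, 140, 142]
230 [145, 147, 152, 157, 161, 165, 165, 168, 170, 172, 172, 175, 173, 175, 171, 170, 167, 168, 172, 166, 149, 152, 146, 143, 145, 139, 143, 142, 146, 148, 146, 142, 146, 151, 146, 142, 143, 145, 146, 147, 140, 145, 154]
250 [147, 147, 154, 158, 161, 164, 165, 169, 172, 171, 171, 173, 173, 173, 169, 169, 167, 169, 170, 161, 151, 150, 149, 142, 143, 142, 141, 144, 146, 148, 141, 141, 147, 149, 148, 142, 140, 147, 145, 143, 145, 151, 148]
[234  80] [ 6  5 26] [236.5         81.88461538]
[169 105] [ 101   67 1186] [218.0623946 126.5682968]
[155 175] [ 7  9 39] [158.23076923 178.79487179]
```

Stiff stop: 32 N with no further travel. I'll retreat and verify by triangulating the pin.

>>> carry_out(targets=[[0, [0, 0, -0.1], 0], [0, [0, 0, -0.3], 0], [0, [0, -0.1, -0.4], 0], [0, [-0.2, -0.3, -0.3], 0], [0, [-0.2, -0.4, -0.2], 0]])

```text
time: 11.6
position: [0.5416, -0.3954, 0.1856]
orientation: [[-0.026, 1.0, 0.005], [1.0, 0.026, -0.003], [-0.003, 0.005, -1.0]]
ft_force: [-0.0, -1.2, 1.5]
grip_width: -0.0
finger_force: 0.0
```

>>> carry_out(targets=[[0, [-0.3, -0.4, 0], 0], [0, [-0.3, -0.4, 0], 0], [0, [-0.3, -0.4, 0], 0], [0, [-0.3, -0.4, 0], 0], [0, [0, 0, 0], 0]])

```text
time: 12.02
position: [0.4079, -0.4982, 0.1829]
orientation: [[-0.016, 1.0, -0.003], [1.0, 0.016, -0.002], [-0.002, -0.003, -1.0]]
ft_force: [0.2, 0.2, 0.1]
grip_width: -0.0
finger_force: 0.0
```

```bash
python3 - <<'E'
from plan import *;from h import *
s=robot.read_state();print(s['time'],s['position'],s['ft_force'])
b=robot.grab_frame('top');a=robot.grab_frame('scene')
psi=np.radians(1.3);ex=np.array([np.cos(psi),np.sin(psi),0]);ey=np.array([-ex[1],ex[0],0]);H=np.array([.677,-.207,.08])
for u,z,n in((88.5,46,'1.34'),(82,36,'1.44'),(77,25,'str'),(74,18,'lock')):
    P=H-ex*u/1e3-ey*.146+np.array([0,0,z/1e3])
    print(n,'top mid',proj(b,P).round(1),'scene mid',proj(a,P).round(1))
hsv=cv2.cvtColor(b['pixels'],cv2.COLOR_RGB2HSV)
g=hsv[...,2];print(g[183:203,386:412:1])
hsv=cv2.cvtColor(a['pixels'],cv2.COLOR_RGB2HSV);m=((hsv[...,1]<25)&(hsv[...,2]>110)).astype(np.uint8)[80:190,150:270]
n,l,st,c=cv2.connectedComponentsWithStats(m)
for i in range(1,n):
    if st[i,4]>20:print(st[i,:2]+[150,80],st[i,2:],c[i]+[150,80])
E
```

```text
12.0167 [ 0.40789627 -0.49824624  0.1828881 ] [0.20448601 0.17954841 0.05895976]
1.34 top mid [398.9 195.9] scene mid [184.1 156.6]
1.44 top mid [397.9 193.8] scene mid [182.2 162. ]
str top mid [396.8 192.4] scene mid [181.  167.3]
lock top mid [396.2 191.6] scene mid [180.4 170.6]
[[ 82 138 170 129  90  92  94  93  94  93  93  94  93  94  92  94  94  94
   94  93  93  93  95  96  51  35]
 [ 81 152 180 129  90  92  93  94  95  94  95  95  96  95  95  96  95  95
   96  95  95  95  95  98  54  36]
 [ 82 151 180 128  90  93  94  94  94  94  94  94  93  94  94  93  94  94
   93  94  93  94  94  98  53  35]
 [ 86 153 174 124  90  93  95  95  95  95  95  95  96  95  95  96  95  95
   96  94  95  96  97 100  53  35]
 [ 97 158 164 112  89  93  93  93  93  93  91  93  93  93  93  92  93  93
   93  93  93  93  95  97  50  36]
 [ 95 157 165 110  88  90  90  90  90  90  90  90  91  90  91  92  89  90
   92  92  93  93  95  96  51  34]
 [ 94 155 168 131 118 119 118 116 116 115 115 114 115 113 113 112 111 112
  107  93  93  95  95  99  54  37]
 [108 156 182 179 179 179 177 175 175 173 172 170 171
[... 903 characters left out ...]
 95  93  94  94  93  95]
 [127  41  45  47  47  46  77  93  91  91  92  91  92  92  92  90  91  90
   93  94  93  93  94  93  93  93]
 [128  44  50  51  50  48  81  97  95  94  95  93  94  93  94  92  93  92
   94  93  93  94  93  94  95  95]
 [128  44  51  51  52  50  73  92  95  93  95  93  94  94  94  95  96  95
   95  95  95  94  95  95  94  95]
 [126  42  47  51  49  48  59  82  91  91  90  90  91  90  91  93  92  91
   92  94  93  93  93  93  94  93]]
[234  80] [ 6  5 25] [236.6   81.88]
[169 105] [ 58  37 724] [201.29005525 122.15055249]
[255 126] [ 15  11 119] [262.39495798 131.1512605 ]
[215 160] [ 6  7 21] [217.42857143 162.80952381]
[155 176] [ 7  8 39] [158.17948718 179.        ]
```

Seen from above, the pin's row (192.5) and outer end (column 405) fit the locked position. Together with the hard stop and the unmoved lid, that is enough to hand in.

```bash
python3 -c "
from bench import robot
print(robot.finish_job())"
```

```text
the job is handed in; nothing more can be done
None
```

I opened the deep case's lid by its handle to about 1.36 rad, pressed the stay's elbow down to a hard stop (33 N, no further travel), and handed the job in at about 12 s with the arm clear. The pictures couldn't separate locked from straight on their own; the hard stop is the main evidence that the stay locked.

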